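Lay out dried specimen baskets under the magnifier lamp

TASK

Swing the magnifier arm aside to the left, a quarter turn from pointing straight at the robot, so that the tray is free from above, and leave it parked there while you load. Move the blue-lidded paste jar from the tray to the middle of the cork coaster, and lift every specimen basket up off its hook and stand it upright on the tray, flat inside the rim. When all the baskets are on the tray, swing the magnifier back so that its lens is centred over the tray and stays there; do not tip the baskets over or disturb the bottles, the beaker and the other jar.

Things in the scene. Friction and masses are not known exactly. Their poses are not given: they have to be found in the camera images.
- tray: white square inspection tray, 150 x 150 mm, fixed, 12 mm high; origin at the centre of its underside, x and y along its sides; inner floor 4 mm above the origin, inner width 142 mm, rim wall 4 mm thick. Four printed blue circles (51 mm) at x, y = +-37 mm show handy places; any place inside the rim will do. A fixed power strip, 36 mm high, stands just behind it
- lens_arm (a joint): swing angle of the magnifier arm about its vertical column, rad; friction-held (about 0.2 N m), it stays where it is left; 0 = arm points along the -x axis of the column's base, towards the robot; positive swings the lens to the robot's left (clockwise seen from above); range -0.9 to 1.75, parked is above 1.2
- pivot (a point): point on the vertical axis of the arm, 220 mm above the bench, on top of the column (steel post on a white round foot of 90 mm, fixed to the bench behind the power strip; top of the pivot cap at z = 240 mm)
- handle (a point): middle of the arm's handle: upright black pin 16 mm in diameter, standing on the arm 110 mm from the pivot axis, from z = 228 mm (top of the arm) to z = 271 mm; this point lies at z = 252 mm
- lens (a point): centre of the magnifier lens, 208 mm from the pivot axis on the same line as the handle, z = 220 mm; the white round head is 150 mm in diameter, from z = 209 to 231 mm
- rack: fixed steel drip rack: bar 330 mm long at z = 165 mm on two end posts; origin on the bench below its middle, y along the bar. Four 8 mm wire hooks at y = 120, 40, -40, -120 mm point along -x (towards the robot): level trough 20 to 45 mm in front of the bar, centre line at z = 155 mm, then up to a red tip 60 mm in front, top at z = 180 mm
- coaster: round cork coaster on the bench, fixed, 90 mm in diameter, 4 mm thick; origin at the centre of its underside
- jar: small paste jar with blue lid, 47 mm in diameter, 36 mm high, 70 g, closed; origin at the centre of its underside; it stands on the tray at first; take it round the side
- wash_bottle: white wash bottle with red cap, 64 mm in diameter, 170 mm high, bystander; origin at the centre of its underside
- etchant: brown bottle with black cap, 43 mm in diameter, 85 mm high, bystander; origin at the centre of its underside
- beaker: clear beaker, 52 mm in diameter, 66 mm high, bystander; origin at the centre of its underside
- paste_jar2: paste jar with yellow lid, 47 mm in diameter, 36 mm high, bystander; origin at the centre of its underside
- basket0: steel dip basket, black puck inside, 140 g, may be absent: cup 44 mm wide, 25 high; 4 mm wire bail in its y-z plane, crown peak 90 mm above the underside; on top a blue grip block 14 (x) x 20 (y) mm, 90 to 123 mm up. Origin: centre of underside, z up, y along the bar. Hangs by the crown, underside at z = 73 mm; window under the crown 63 mm high: raised 25 to 45 mm it clears the hook tip
- basket1: steel dip basket, red puck inside, 140 g, may be absent: cup 44 mm wide, 25 high; 4 mm wire bail in its y-z plane, crown peak 90 mm above the underside; on top a blue grip block 14 (x) x 20 (y) mm, 90 to 123 mm up. Origin: centre of underside, z up, y along the bar. Hangs by the crown, underside at z = 73 mm; window under the crown 63 mm high: raised 25 to 45 mm it clears the hook tip
- basket2: steel dip basket, green puck inside, 140 g, may be absent: cup 44 mm wide, 25 high; 4 mm wire bail in its y-z plane, crown peak 90 mm above the underside; on top a blue grip block 14 (x) x 20 (y) mm, 90 to 123 mm up. Origin: centre of underside, z up, y along the bar. Hangs by the crown, underside at z = 73 mm; window under the crown 63 mm high: raised 25 to 45 mm it clears the hook tip
- basket3: steel dip basket, white puck inside, 140 g, may be absent: cup 44 mm wide, 25 high; 4 mm wire bail in its y-z plane, crown peak 90 mm above the underside; on top a blue grip block 14 (x) x 20 (y) mm, 90 to 123 mm up. Origin: centre of underside, z up, y along the bar. Hangs by the crown, underside at z = 73 mm; window under the crown 63 mm high: raised 25 to 45 mm it clears the hook tip
There are look-alikes about, which are no part of the job. Leave any orange look-alike of the basket2 alone. Of the things like the jar, leave any that is red; of the rest the smaller one is meant.

How it is judged (in metres and radians):
On the way, in this order (a step that is already met when the one before it is completed fails the run):
1. the magnifier arm is swung aside to the left, clear of the tray (value of joint lens_arm above 1.2 rad), for 0.3 s.
2. every basket stands on the tray, let go, while the arm is still parked (value of joint lens_arm above 1.2 rad and x of basket0 in the frame of tray between -0.05 and 0.05 m and y of basket0 in the frame of tray between -0.05 and 0.05 m and z of each of basket0, basket1, basket2, basket3 in the frame of tray below 0.009 m and angle between each of basket0, basket1, basket2, basket3's own z axis and vertical below 0.15 rad and linear speed of each of basket0, basket1, basket2, basket3 below 0.02 m/s and contact force between each of basket0, basket1, basket2, basket3 and the fingers below 0.1 N and x of basket1 in the frame of tray between -0.05 and 0.05 m and y of basket1 in the frame of tray between -0.05 and 0.05 m and x of basket2 in the frame of tray between -0.05 and 0.05 m and y of basket2 in the frame of tray between -0.05 and 0.05 m and x of basket3 in the frame of tray between -0.05 and 0.05 m and y of basket3 in the frame of tray between -0.05 and 0.05 m), for 0.3 s.
At the end, for the whole second after the job is handed in: Lens centre within 20 mm of the tray centre (from above), arm at rest; every basket present upright (0.15 rad), flat on the tray floor, within 50 mm of the tray centre along both sides; blue-lidded jar upright on the coaster, within 28 mm of its centre; all let go and at rest (horizontal distance between lens and tray below 0.02 m and velocity of joint lens_arm between -0.05 and 0.05 rad/s and x of basket0 in the frame of tray between -0.05 and 0.05 m and y of basket0 in the frame of tray between -0.05 and 0.05 m and z of each of basket0, basket1, basket2, basket3 in the frame of tray below 0.009 m and angle between each of basket0, basket1, basket2, basket3, jar's own z axis and vertical below 0.15 rad and linear speed of each of basket0, basket1, basket2, basket3, jar below 0.02 m/s and contact force between each of basket0, basket1, basket2, basket3, jar and the fingers below 0.1 N and x of basket1 in the frame of tray between -0.05 and 0.05 m and y of basket1 in the frame of tray between -0.05 and 0.05 m and x of basket2 in the frame of tray between -0.05 and 0.05 m and y of basket2 in the frame of tray between -0.05 and 0.05 m and x of basket3 in the frame of tray between -0.05 and 0.05 m and y of basket3 in the frame of tray between -0.05 and 0.05 m and horizontal distance between jar and coaster below 0.028 m and height (world z) of jar below 0.01 m); the robot touches nothing.
It fails at once if a basket is tipped over (angle between any of basket0, basket1, basket2, basket3's own z axis and vertical above 1.1 rad).
It fails at once if a bottle, the beaker or the yellow-lidded jar is shoved more than 40 mm (distance of any of wash_bottle, etchant, beaker, paste_jar2 from where it was at the start of the episode above 0.04 m).
Of basket0, basket1, basket2, basket3 only 2 to 4 are there at a start; the rules pass over those that are not, and their reading is None.
At some moment in a run one of jar may be knocked a few centimetres aside while the robot is not near it.
It also fails if it takes over 210 s, if anything falls off the work surface, if the arm or the gripper's body presses on something with over 40 N, if the wrist force passes 120 N, or if a joint passes its speed limit or range.

ROBOT

A 6-joint arm with a two-finger parallel gripper is mounted at the origin on a cart in front of the work surface, level with it; the furniture and walls round the work are solid. World frame = base frame: x ahead of the robot, y to its left, z up, the work surface at z = 0. Lengths are in mm, angles in rad, forces in N, time in s.
With the tool pointing down it reaches from about 275 to 750 mm from the base axis. Payload 10.2 kg.
Tool frame: the origin (TCP) lies between the finger pads; the fingertips stand 17 mm ahead of it and the grasp point (between the pads) lies 2 mm behind it (tips_ahead is the distance from the TCP to the fingertips, in mm); z points along the fingers, y is the line along which they close (so a half turn about z gives the same grasp; the last joint's range is limited). The gripper opens to 85 mm and grips with 20 to 120 N. Pads are 22 mm wide; open, the fingers measure 114 mm over their backs; the gripper's body (76 mm by 85 mm) begins 54 mm behind the grasp point. The pads swing forward as they close: fully open they stand 13 mm farther back than shut.
Start: joints at [-1.334, 0.313, 1.498, -0, 1.331, -0.223], TCP at [232.967, -470.486, 248.294] pointing down, gripper open.
Joint ranges: [-2.94, 2.94], [-0.97, 2.17], [0.19, 2.56], [-1.23, 4.37], [0.02, 3.11], [-2.88, 2.88]. Speed limits (rad/s): [2.39, 2.39, 3.01, 3.14, 3.14, 3.14].

INTERFACE

Orientations are given as a unit quaternion [w, x, y, z].
In Python, from rig import sense, capture, finish_job, boxes_of, tips_ahead gives the robot as it stands.
- The arm moves only by the tool drive_tool, never from a script. Its argument "commands" is text: rows parted by semicolons, each of 7 numbers parted by spaces: the shift along the world's x, y, z in units of 0.1 m (1.0 is 0.1 m), then the turn, a rotation vector about the world's x, y, z in units of pi/4 rad (1.0 is pi/4 rad), then the opening in per cent of the stroke, from 0 (shut) to 100 (fully open). A call has 1 to 20 rows; each row shifts and turns the commanded pose from where the row before left it; what a row does not reach is not made up. A row lasts 1/12 s, in which the tool goes at most 41.7 mm and 7.16 degrees, less where a joint would pass 70% of its speed; a pose out of reach is approached as far as the arm can. A call with a number of a shift or a turn outside -1 to 1 is refused whole. A call with a gripper value outside its range is refused whole. The fingers move at their own pace and stop on an object; "force" is the grip in N (left out, the last holds). Time passes only in rows, so rows that do not move let the fingers close. It gives the time, the measured TCP pose, the force, the opening and the grip force at its end, in the units of the state.
- sense(): the state, without advancing time (a new reading comes with each control period).
- capture(name): name is "scene" or "side" or "wrist"; returns a dict with "pixels" (384x512x3 uint8, blue, green, red), "fov_y" (degrees; the focal length in pixels is half the picture's height over the tangent of half this angle, whatever the lens; pixels are square), "cx", "cy" (the principal point, pixels), "position" and "attitude" of the camera in the world; the wrist camera has in their place "tool_from_camera" (4x4, takes a point from camera to tool coordinates, whose origin is the TCP and whose axes are the flange's). Camera axes: x right, y down, z forward; pixel columns grow to the right and rows downward; lengths in mm; the calibration is good to about 2 mm. A picture is of the moment at which its call begins: read the wrist's pose just before it. There is no depth.
- finish_job(): hands the job in; it is judged then, once.
Trained networks look in a picture, given as the dict that the camera call returned (one of the last four; its "shot" number tells which), for a name from the list of things; names that differ only in an ending like _2 or _b are one class to them, and where a whole thing is asked for, a point or a joint stands for the part that bears it (a point fixed in the world has none). Each returns a list of dicts, best first, with "confidence" (0 to 1); they miss things now and then, are a little off and sometimes report something else, mostly with a low value. They report only what shows in the picture. A call takes as long as a camera call. They do not tell look-alikes from the thing itself.
- boxes_of(picture, name): "position" ([column, row] in pixels, amid what is visible of it).
The state is a dict: "time_s": time; "joints": joint angles; "dq": joint speeds; "tau": joint torques, N m; "eef_pos": TCP position; "ee_rot": TCP orientation; "force": force on the tool from outside, world axes, zero at the start; "wrist_torque": the same for the moment, N m; "grip_width": opening from 0.0 (shut) to 1.0 (fully open); "grip_force": force on a finger pad.
Only numpy, scipy, OpenCV 4.12 (cv2) and the standard library are available. Lean on these libraries where they do the work, as an engineer would, in place of code of your own. Each camera call takes 0.05 s, during which the arm holds its last target. There are 200 camera calls.

## Working session

There is one attempt and no reset: what is moved stays moved. The work goes in short steps, Python scripts to look and compute and a tool call to move; the robot and the scene stay as the last step left them, time stands still between calls to the robot, and variables do not carry over. Pictures are saved under pics/ and viewed, at most 14 in all, crops included, and the job is handed in when it is done.

Besides the shell and the picture viewer there is one more tool, called after ">>>" as a command line: name --argument value ..., lists and objects as JSON in quotes. drive_tool: Moves the arm, as the interface text tells. Shifts and turns lie within -1 to 1; 1 stands for 0.1 m of shift or pi/4 rad of turn. Its arguments: {"type":"object","properties":{"commands":{"type":"string"},"force":{"type":"number"}},"required":["commands"]}

```bash
mkdir -p pics; ls
cat > h.py <<'E'
import numpy as np,cv2
from rig import sense,capture,finish_job,boxes_of,tips_ahead
from scipy.spatial.transform import Rotation as R
def q2R(q): return R.from_quat([q[1],q[2],q[3],q[0]]).as_matrix()
def cam(p,s=None):
    if 'position' in p and p.get('position') is not None:
        a=np.array(p['attitude'],float); Rm=a if a.shape==(3,3) else q2R(a)
        t=np.array(p['position'],float)
    else:
        T=np.array(p['tool_from_camera']); Re=q2R(s['ee_rot']); Rm=Re@T[:3,:3]; t=Re@T[:3,3]+np.array(s['eef_pos'])
    f=p['pixels'].shape[0]/2/np.tan(np.radians(p['fov_y'])/2)
    return Rm,t,f
def ray(p,uv,s=None):
    Rm,t,f=cam(p,s); d=Rm@np.array([(uv[0]-p['cx'])/f,(uv[1]-p['cy'])/f,1]); return t,d
def atz(p,uv,z,s=None):
    t,d=ray(p,uv,s); return t+d*(z-t[2])/d[2]
def proj(p,X,s=None):
    Rm,t,f=cam(p,s); c=Rm.T@(np.array(X,float)-t); return np.array([p['cx']+f*c[0]/c[2],p['cy']+f*c[1]/c[2]])
def tri(rays):
    A=np.zeros((3,3));b=np.zeros(3)
    for t,d in rays:
        d=d/np.linalg.norm(d);M=np.eye(3)-np.outer(d,d);A+=M;b+=M@t
    return np.linalg.solve(A,b)
E
python3 - <<'E'
from h import *
np.set_printoptions(precision=1,suppress=True)
for n in ['scene','side']:
    p=capture(n); cv2.imwrite(f'pics/{n}0.png',p['pixels']); print(n,p['position'],p['attitude'],p['fov_y'],p['cx'],p['cy'])
    for k,z in [('tray',6),('lens_arm',220),('handle',252),('lens',220),('rack',165),('coaster',4),('jar',18),('wash_bottle',85),('etchant',42),('beaker',33),('paste_jar2',18),('basket0',86),('basket1',86),('basket2',86),('basket3',86)]:
        print(k,[(np.round(b['position']),round(b['confidence'],2),atz(p,b['position'],z)[:2]) for b in boxes_of(p,k)[:5]])
s=sense(); print(s)
print(tips_ahead)
E
```

```text
pics
scene [ 138.4 -781.  1229.8] [-0.3  0.9 -0.2  0.1] 47.163354563819915 263.4157533902799 180.00737774550836
tray [(array([220., 230.]), 0.66, array([449. ,  41.1])), (array([298., 282.]), 0.31, array([ 567.9, -256.1]))]
lens_arm [(array([215., 176.]), 0.55, array([474.5,  89.7])), (array([222., 155.]), 0.54, array([534.4, 159.2]))]
handle [(array([217., 181.]), 0.79, array([458.9,  41.5]))]
lens [(array([216., 180.]), 0.74, array([470.7,  73.9])), (array([223., 222.]), 0.32, array([415. , -80.2]))]
rack [(array([304., 289.]), 0.92, array([ 514.4, -349. ]))]
coaster []
jar [(array([254., 262.]), 0.72, array([ 481.9, -130.2])), (array([190., 199.]), 0.54, array([414.3, 213.1])), (array([223., 221.]), 0.46, array([471.6,  64.2]))]
wash_bottle [(array([270., 142.]), 0.86, array([774.7, 253.5]))]
etchant [(array([328., 218.]), 0.48, array([ 774.5, -122.8]))]
beaker [(array([342., 236.]), 0.53, array([ 772.4, -201.5]))]
paste_jar2 [(array([222., 149.]), 0.59, array([628.2, 379.4]))]
basket0 [(array([326., 317.]), 0.84, array([ 546.9, -417.7])), (array([329., 244.]), 0.78, array([ 692.5
[... 1833 characters left out ...]
([ 528.3, -319.1])), (array([241., 161.]), 0.63, array([ 680.8, -283.2]))]
basket2 [(array([279., 156.]), 0.72, array([ 528.3, -319.1])), (array([241., 161.]), 0.63, array([ 680.8, -283.2]))]
basket3 [(array([279., 156.]), 0.72, array([ 528.3, -319.1])), (array([241., 161.]), 0.63, array([ 680.8, -283.2]))]
{'time_s': 1.6, 'joints': array([-1.3,  0.3,  1.5, -0. ,  1.3, -0.2]), 'dq': array([ 0.,  0., -0.,  0.,  0., -0.]), 'tau': array([  0. , -41.2, -26. ,  -0. ,   0. ,   0. ]), 'eef_pos': array([ 233. , -470.5,  248.3]), 'ee_rot': array([-0. ,  1. ,  0.2, -0. ]), 'force': array([-0.2,  0.5,  0.3]), 'wrist_torque': array([0., 0., 0.]), 'grip_force': 0.0, 'grip_width': 0.9977206431642349}
17.0
```

Run:
```python
import cv2
a=cv2.imread('pics/scene0.png')[110:350,150:400];cv2.imwrite('pics/s0.png',cv2.resize(a,None,fx=2.5,fy=2.5,interpolation=2))
a=cv2.imread('pics/side0.png')[110:350,150:400];cv2.imwrite('pics/d0.png',cv2.resize(a,None,fx=2.5,fy=2.5,interpolation=2))
```

```text
(no output)
```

View pics/s0.png

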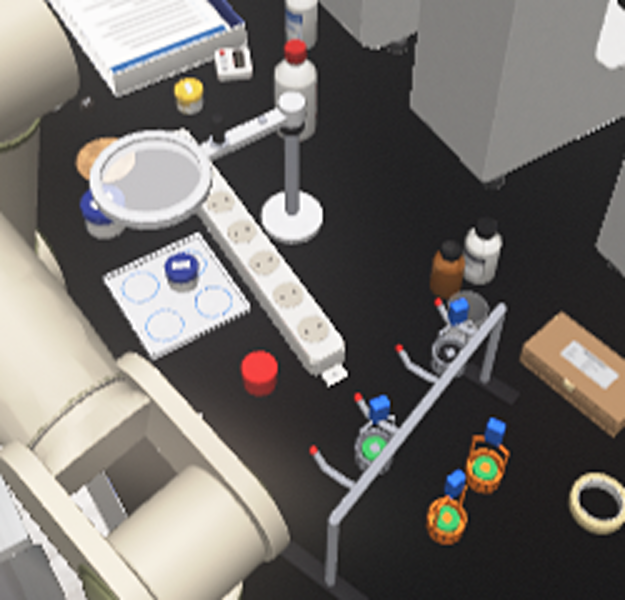

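View pics/d0.png

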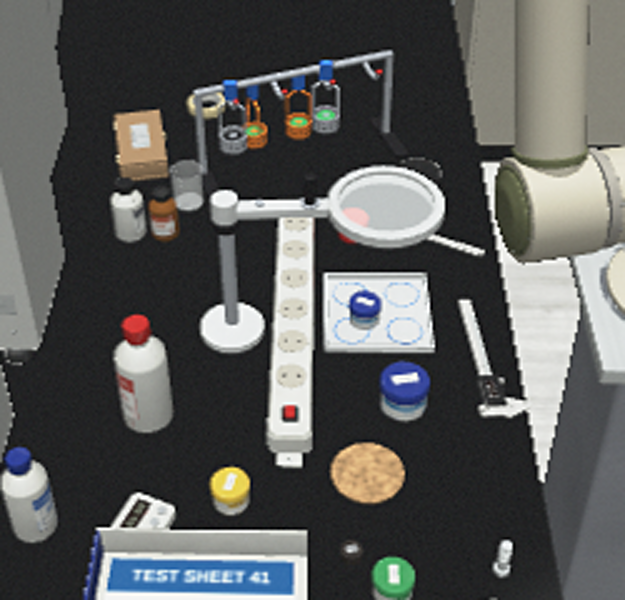

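```bash
cat >> h.py <<'E'
np.set_printoptions(precision=1,suppress=True)
E
python3 - <<'E'
from h import *
P=capture('scene');D=capture('side')
c=lambda u,v:(150+u/2.5,110+v/2.5)
pts={'pivotcap':((291,101),(224,200),240),'lens':((151,178),(387,206),231),'foot':((292,218),(232,327),3),
'barN':((333,520),(389,54),165),'barF':((503,308),(198,92),165),
'tipB0':((438,303),(241,97),178),'tip3':((400,350),(274,84),178),'tip2':((358,398),(334,83),178),'tip1':((313,450),(380,73),178),
'gripG':((379,406),(326,69),190),'grip0':((458,310),(231,90),190),'coaster':(None,(368,472),4),
'jartop':((181,264),(366,303),40),'red':((260,366),None,36),'big':(None,(405,376),50),'yellow':((189,90),(231,479),36)}
for k,(a,b,z) in pts.items():
    o=[]
    if a: o.append(atz(P,c(*a),z)[:2])
    if b: o.append(atz(D,c(*b),z)[:2])
    print(k,*o, tri([ray(P,c(*a)),ray(D,c(*b))]) if a and b else '')
print('traycorners',[atz(P,c(*a),12)[:2] for a in [(195,236),(249,311),(154,356),(104,279)]],[atz(D,c(*a),12)[:2] for a in [(324,273),(430,273),(434,351),(323,350)]])
E
```

```text
pivotcap [658.5  88. ] [653.6  97.1] [657.1  90.8 236.4]
lens [448.4  68.6] [445.9  96.5] [448.4  79.6 218.5]
foot [660.3  88.1] [654.9  88.9] [657.4  87.9   3.2]
barN [ 423.  -388.6] [ 418.3 -384.5] [ 420.6 -387.9  163.8]
barF [ 733.2 -270.6] [ 724.4 -269.7] [ 728.1 -271.3  166.1]
tipB0 [ 665.6 -232.6] [ 653.8 -235.7] [ 658.3 -234.5  181.2]
tip3 [ 591.2 -262.9] [ 604.1 -272.8] [ 597.3 -264.2  180.6]
tip2 [ 517.1 -290. ] [ 509.9 -275.7] [ 514.2 -287.1  172.5]
tip1 [ 442.7 -317.7] [ 436.8 -305.1] [ 440.  -315.1  173. ]
gripG [ 526.8 -315.2] [ 522.5 -297.7] [ 525.8 -311.7  182.7]
grip0 [ 673.5 -258.5] [ 668.8 -236.9] [ 673.9 -254.   180.8]
coaster [470.4 338.2] 
jartop [474.   69.7] [466.1  76.1] [470.2  72.   37.4]
red [ 487.3 -122.1] 
big [420.6 221. ] 
yellow [641.3 370.2] [636.  375.9] [639.2 372.7  33.3]
traycorners [array([521.5, 123.8]), array([524.2, -27.2]), array([383.8, -25.4]), array([379.4, 120.9])] [array([524.6, -16. ]), array([368.1, -17.7]), array([374.5, 140.1]), array([526. , 140.3])]
```

Run:
```python
from h import *
s=sense(); print(np.array2string(np.array(s['ee_rot']),precision=4)); q=s['ee_rot'];print(np.degrees(2*np.arctan2(q[2],q[1])),s['time_s'])
p=capture('wrist');T=np.array(p['tool_from_camera']);np.set_printoptions(precision=3);print(T,p['fov_y'],p['cx'],p['cy'])
```

```text
[-0.      0.9737  0.2279 -0.    ]
26.34833495537927 1.7
[[   0.      -0.966   -0.259   65.848]
 [   1.       0.001   -0.001   -0.431]
 [   0.001   -0.259    0.966 -127.149]
 [   0.       0.       0.       1.   ]] 69.41595336120515 255.10068183453848 189.04373791393874
```

>>> drive_tool --commands "0 0 0.4 0 0 0 100;0.14 0.24 0.4 0 0 0.0 100;0.14 0.24 0.3 0 0 0.0 100;0.14 0.26 0 0 0 0.0 100;0.14 0.26 0 0 0 0.0 100;0.14 0.26 0 0 0 0.0 100;0.14 0.26 0 0 0 0.0 100;0.14 0.26 0 0 0 0.0 100;0.14 0.26 0 0 0 0.0 100;0.14 0.26 0 0 0 0.0 100;0.14 0.26 0 0 0 0.0 100;0.14 0.26 0 0 0 0.0 100;0.14 0.26 0 0 0 0.0 100;0.14 0.26 0 0 0 0.0 100;0.14 0.26 0 0 0 0.0 100;0.14 0.26 0 0 0 0.0 100;0.14 0.26 0 0 0 0.0 100;0.14 0.26 0 0 0 0.0 100;0.14 0.26 0 0 0 0.0 100;0 0 0 0 0 0 100" --force 30

```text
time_s: 3.42
eef_pos: [484.1, -6.5, 352.3]
ee_rot: [-0.001, 0.973, 0.23, 0.0]
force: [-0.2, -0.7, -0.5]
grip_width: 0.996
grip_force: 0.0
```

Run:
```python
from h import *
s=sense();p=capture('wrist');cv2.imwrite('pics/w1.png',p['pixels'])
for k,z in [('handle',252),('lens',220),('jar',22),('tray',6)]:
    print(k,[(b['position'],round(b['confidence'],2),atz(p,b['position'],z,s)[:2]) for b in boxes_of(p,k)[:3]])
```

```text
handle [([165.8, 161.5], 0.8, array([476.1,  73. ]))]
lens [([167.6, 160.5], 0.86, array([468.3,  78.9]))]
jar [([87.7, 112.7], 0.77, array([425.8, 264. ])), ([314.8, 187.6], 0.72, array([ 480.7, -120.7]))]
tray [([237.2, 141.3], 0.7, array([490.1,  31.8]))]
```

View pics/w1.png

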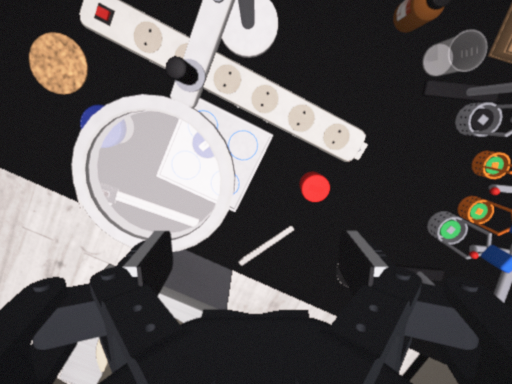

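Run:
```python
from h import *
s=sense();p=capture('wrist')
for n,uv,z in [('handletop',(177,66),271),('handlebase',(189,74),228),('lens',(155,173),231),('coaster',(58,63),4),('c1',(204,98),12),('c2',(272,134),12),('c3',(236,211),12),('c4',(157,180),12),('foot',(248,24),3)]:
    print(n,atz(p,uv,z,s)[:2])
```

```text
handletop [546.6  82.3]
handlebase [546.3  83.9]
lens [454.5  78.3]
coaster [473.7 334.1]
c1 [528.  104.1]
c2 [525.8 -19.7]
c3 [377.2 -23.9]
c4 [367.9 123. ]
foot [656.9  88.5]
```

>>> drive_tool --commands "0.2 0.3 0 0 0 0 60;0.2 0.3 0 0 0 0 60;0.224 0.295 0 0 0 0 50;0 0 -0.3 0 0 0 50;0 0 -0.3 0 0 0 50;0 0 -0.25 0 0 0 50;0 0 -0.11 0 0 0 50;0 0 0 0 0 0 0;0 0 0 0 0 0 0;0 0 0 0 0 0 0;0 0 0 0 0 0 0;0 0 0 0 0 0 0;0 0 0 0 0 0 0" --force 20

```text
time_s: 4.8
eef_pos: [545.0, 79.0, 257.0]
ee_rot: [0.0, 0.974, 0.228, -0.001]
force: [-4.6, -3.1, -3.2]
grip_width: 0.179
grip_force: 22.0
```

>>> drive_tool --commands "0 0.11 0 0 0 -0.06 0;0.01 0.11 0 0 0 -0.06 0;0.02 0.108 0 0 0 -0.06 0;0.03 0.106 0 0 0 -0.06 0;0.041 0.102 0 0 0 -0.06 0;0.051 0.098 0 0 0 -0.06 0;0.06 0.092 0 0 0 -0.06 0;0.069 0.086 0 0 0 -0.06 0;0.077 0.078 0 0 0 -0.06 0;0.085 0.07 0 0 0 -0.06 0;0.091 0.061 0 0 0 -0.06 0;0.097 0.052 0 0 0 -0.06 0;0.102 0.042 0 0 0 -0.06 0;0.105 0.032 0 0 0 -0.06 0;0.108 0.021 0 0 0 -0.06 0;0.055 0.006 0 0 0 0 0;0 0 0 0 0 0 0;0 0 0 0 0 0 0"

```text
time_s: 6.3
eef_pos: [645.5, 200.1, 257.0]
ee_rot: [-0.003, 0.993, -0.122, 0.0]
force: [-0.4, 13.6, -4.6]
grip_width: 0.179
grip_force: 22.4
```

>>> drive_tool --commands "0 0 0 0 0 0 60;0 0 0 0 0 0 60;0 0 0 0 0 0 60;0 0 0.3 0 0 0 60;0 0 0.3 0 0 0 60;0 0 0.3 0 0 0 60;-0.3 -0.18 0 0 0 0.12 100;-0.3 -0.18 0 0 0 0.12 100;-0.3 -0.18 0 0 0 0.12 100;-0.3 -0.18 0 0 0 0.12 100;-0.3 -0.18 0 0 0 0 100;-0.3 -0.18 0 0 0 0 100;-0.3 -0.18 0 0 0 0 100;-0.2 -0.14 0 0 0 0 100;0 0 0 0 0 0 100;0 0 0 0 0 0 100"

```text
time_s: 7.63
eef_pos: [415.3, 56.3, 347.7]
ee_rot: [0.0, 0.998, 0.064, 0.001]
force: [0.2, -0.2, 0.5]
grip_width: 1.0
grip_force: 0.0
```

Run:
```python
from h import *
s=sense();print(s['eef_pos']);p=capture('wrist');cv2.imwrite('pics/w2.png',p['pixels'])
for k,z in [('jar',20),('tray',6),('coaster',4)]:
    print(k,[(b['position'],round(b['confidence'],2),atz(p,b['position'],z,s)[:2]) for b in boxes_of(p,k)[:3]])
p=capture('side')
for k,z in [('handle',252),('lens',220),('coaster',4)]:
    print(k,[(b['position'],round(b['confidence'],2),atz(p,b['position'],z,s)[:2]) for b in boxes_of(p,k)[:3]])
```

```text
[415.3  56.3 347.7]
jar [([372.6, 131.9], 0.69, array([ 478.6, -125.7])), ([147.6, 138.8], 0.66, array([421.2, 233.3])), ([247.3, 121.0], 0.63, array([469.7,  76.5]))]
tray [([260.6, 135.2], 0.97, array([449.5,  52.1])), ([251.7, 5.7], 0.54, array([635.8,  90.5]))]
coaster [([84.9, 97.1], 0.7, array([473. , 341.6]))]
handle [([239.8, 238.2], 0.78, array([636.4, 325.6]))]
lens [([243.1, 235.6], 0.82, array([631.4, 282.9]))]
coaster [([294.9, 299.2], 0.57, array([477.6, 339.8]))]
```

View pics/w2.png

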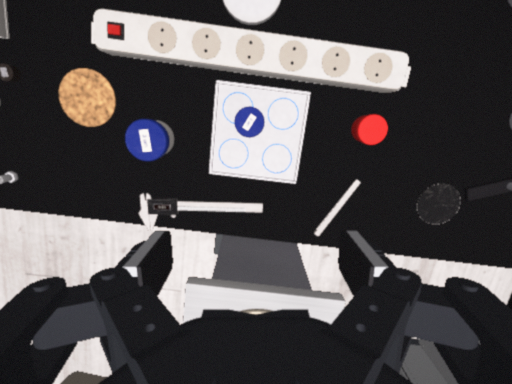

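Run:
```python
from h import *
s=sense();p=capture('wrist')
C=np.array([atz(p,uv,12,s)[:2] for uv in [(218,81),(310,92),(296,184),(210,173)]]);print(C,C.mean(0))
print('jar',atz(p,(249.5,122),40,s)[:2],'coaster',atz(p,(87,97),4,s)[:2],'strip front',atz(p,(400,88),36,s),atz(p,(95,48),36,s))
for r in [(37,37),(37,-37),(-37,37),(-37,-37)]: print(r,proj(p,[449.5+r[0],53+r[1],4],s))
```

```text
[[523.  130.6]
 [525.7 -14.6]
 [375.6 -17.9]
 [375.5 130.1]] [449.9  57. ]
jar [468.5  73.6] coaster [472.2 338.7] strip front [ 546.4 -142.1   36. ] [542.1 306.9  36. ]
(37, 37) [241.4 108.8]
(37, -37) [286.3 114.9]
(-37, 37) [236.2 153.8]
(-37, -37) [279.4 159.5]
```

>>> drive_tool --commands "0.26 0.09 -0.25 0 0 0 75;0.27 0.085 -0.35 0 0 0 75;0 0 -0.4 0 0 0 75;0 0 -0.4 0 0 0 75;0 0 -0.4 0 0 0 75;0 0 -0.4 0 0 0 75;0 0 -0.4 0 0 0 75;0 0 -0.3 0 0 0 75;0 0 -0.2 0 0 0 75;0 0 -0.07 0 0 0 75;0 0 0 0 0 0 75;0 0 0 0 0 0 75;0 0 0 0 0 0 0;0 0 0 0 0 0 0;0 0 0 0 0 0 0;0 0 0 0 0 0 0;0 0 0 0 0 0 0"

```text
time_s: 9.5
eef_pos: [467.4, 73.8, 33.6]
ee_rot: [0.0, 0.998, 0.065, 0.002]
force: [-0.5, 0.2, 5.1]
grip_width: 0.534
grip_force: 19.7
```

>>> drive_tool --commands "0 0 0.2 0 0 0 0;0 0 0.4 0 0 0 0;0 0 0.4 0 0 0 0;0 0.2 0 0 0 0 0;0.01 0.35 0 0 0 0 0;0.01 0.35 0 0 0 0 0;0.01 0.35 0 0 0 0 0;0.01 0.35 0 0 0 0 0;0.01 0.35 0 0 0 0 0;0 0.35 0 0 0 0 0;0 0.25 0 0 0 0 0;0 0.1 0 0 0 0 0;0 0 -0.4 0 0 0 0;0 0 -0.3 0 0 0 0;0 0 -0.2 0 0 0 0;0 0 -0.06 0 0 0 0;0 0 -0.03 0 0 0 0;0 0 0 0 0 0 0;0 0 0 0 0 0 0"

```text
time_s: 11.08
eef_pos: [472.2, 338.8, 34.6]
ee_rot: [-0.0, 0.998, 0.065, 0.001]
force: [-0.4, -0.3, -0.6]
grip_width: 0.535
grip_force: 21.2
```

>>> drive_tool --commands "0 0 0 0 0 0 75;0 0 0 0 0 0 75;0 0 0 0 0 0 75;0 0 0 0 0 0 75;0 0 0.3 0 0 0 75;0 0 0.4 0 0 0 75;0 0 0.4 0 0 0 75;0 0 0.4 0 0 0 75;0 0 0.4 0 0 0 75;0 0 0.4 0 0 0 75;0 0 0.4 0 0 0 75;0 0 0.3 0 0 0 75"

```text
time_s: 12.08
eef_pos: [471.3, 338.8, 337.0]
ee_rot: [-0.001, 0.998, 0.065, 0.002]
force: [0.2, 0.2, -0.2]
grip_width: 0.75
grip_force: 0.0
```

>>> drive_tool --commands "0.06 -0.35 0 0 0 0.14 60;0.06 -0.35 0 0 0 0.14 60;0.06 -0.35 0 0 0 0.14 60;0.06 -0.35 0 0 0 0.14 60;0.06 -0.35 0 0 0 0.14 60;0.06 -0.35 0 0 0 0.14 60;0.06 -0.35 0 0 0 0.14 60;0.06 -0.35 0 0 0 0.14 60;0.06 -0.35 0 0 0 0.14 60;0.06 -0.35 0 0 0 0.14 60;0.06 -0.35 0 0 0 0.14 60;0.06 -0.35 0 0 0 0.14 60;0.06 -0.35 0 0 0 0.14 60;0.06 -0.35 0 0 0 0.14 60;0.06 -0.35 0 0 0 0.14 60;0.06 -0.35 0 0 0 0.14 60;0.06 -0.35 0 0 0 0.06 60;0 0 0 0 0 0 60;0 0 0 0 0 0 60"

```text
time_s: 13.67
eef_pos: [573.2, -257.7, 332.2]
ee_rot: [-0.001, 0.568, 0.823, 0.0]
force: [1.1, -0.7, -0.4]
grip_width: 0.599
grip_force: 0.0
```

Run:
```python
from h import *
s=sense();q=s['ee_rot'];print(s['eef_pos'],np.degrees(2*np.arctan2(q[2],q[1])));p=capture('wrist');cv2.imwrite('pics/w3.png',p['pixels'])
for k,z in [('basket0',140)]:
    print(k,[(b['position'],round(b['confidence'],2),atz(p,b['position'],z,s)[:2]) for b in boxes_of(p,k)[:5]])
n=np.array([-.356,.934,0]);u=np.array([.934,.356,0]);c=np.array([574.4,-329.6,0])
for y in (-120,-40,40,120): print(y,proj(p,c+y*u+32*n+[0,0,196],s),proj(p,c+y*u+60*n+[0,0,180],s))
p=capture('side');cv2.imwrite('pics/d3.png',p['pixels'])
for k,z in [('jar',20),('coaster',2)]:
    print(k,[(b['position'],round(b['confidence'],2),atz(p,b['position'],z,s)[:2]) for b in boxes_of(p,k)[:5]])
```

```text
[ 573.2 -257.7  332.2] 110.79684927098972
basket0 [([204.7, 194.6], 0.75, array([ 526.1, -303.5])), ([278.3, 244.5], 0.73, array([ 633.1, -332.7])), ([333.5, 194.3], 0.58, array([ 670.2, -248.2])), ([224.2, 242.0], 0.56, array([ 568.3, -353.7]))]
-120 [112.3 219. ] [116.4 188.3]
-40 [191.3 219. ] [193.1 188.2]
40 [270.2 219. ] [269.8 188.2]
120 [349.3 218.9] [346.6 188.2]
jar [([293.3, 300.5], 0.75, array([483.3, 357. ])), ([310.1, 263.8], 0.7, array([424.6, 208.7]))]
coaster [([297.2, 301.9], 0.64, array([470.7, 348.3])), ([294.6, 298.4], 0.44, array([478.3, 335.3])), ([301.7, 236.1], 0.27, array([445.6,  61.6]))]
```

View pics/w3.png

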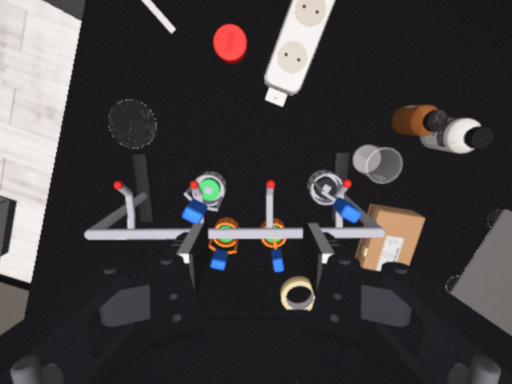

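Run:
```python
from h import *
a=cv2.imread('pics/w3.png')[150:270,80:400];cv2.imwrite('pics/w3z.png',cv2.resize(a,None,fx=2.5,fy=2.5,interpolation=2))
s=sense();p=capture('wrist')
n=np.array([-.356,.934]);u=np.array([.934,.356]);c=np.array([574.4,-329.6])
for k,uv,z in [('G',(194,210),196),('0',(348,208),196),('t1',(118,184),179),('t2',(193,184.5),179),('t3',(271,184),179),('t4',(347,184),179),('barN',(90,235),165),('barF',(381,233),165)]:
    X=atz(p,uv,z,s)[:2];print(k,X,'rack',-(X-c)@n,(X-c)@u)
```

```text
G [ 525.9 -302.1] rack -42.932309370764386 -35.48641647707678
0 [ 670.1 -244.4] rack -45.51621127775447 119.73073895585851
t1 [ 441.3 -310.2] rack -65.49765536042722 -117.43364123091798
t2 [ 514.8 -282.5] rack -65.18968216132629 -38.94520338364472
t3 [ 590.9 -252.7] rack -65.97036991195012 42.751252921348964
t4 [ 665.2 -224.1] rack -66.2052166357437 122.33183166953634
barN [ 420.2 -387.1] rack -1.1619579559527515 -164.49408718700246
barF [ 733.1 -264.1] rack -4.641119146108705 171.51646715679695
```

View pics/w3z.png

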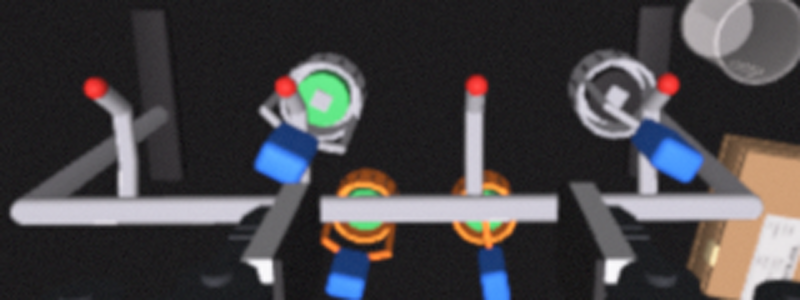

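>>> drive_tool --commands "0.3 0.02 -0.1 0 0 0 70;0.3 0.02 -0.2 0 0 0 70;0.3 0.03 -0.2 0 0 0 70;0.09 0.01 -0.07 0 0 0 70;0 0 0 0 0 0 70"

```text
time_s: 14.38
eef_pos: [673.6, -246.5, 272.2]
ee_rot: [-0.003, 0.566, 0.824, -0.0]
force: [0.3, -0.0, -0.3]
grip_width: 0.705
grip_force: 0.0
```

Run:
```python
from h import *
s=sense();p=capture('wrist');im=p['pixels'];cv2.imwrite('pics/w4.png',im)
hsv=cv2.cvtColor(im,cv2.COLOR_BGR2HSV)
m=cv2.inRange(hsv,(100,150,60),(125,255,255))
h,w=m.shape;n,l,st,ce=cv2.connectedComponentsWithStats(m)
for i in range(1,n):
    if st[i,4]>150:
        pts=np.argwhere(l==i)[:,::-1]
        V=hsv[...,2][l==i];print(st[i],ce[i],np.percentile(V,[5,30,50,70,95]))
```

```text
[  34  191   49   33 1034] [ 57.8 206.6] [130.  145.  149.5 252.  255. ]
[239 190  29  32 495] [253.2 205.2] [139. 152. 218. 254. 255.]
[192 253  14  29 233] [199.9 269.3] [104.6 138.  148.  246.8 255. ]
[115 254  27  21 381] [127.5 263.7] [107. 146. 149. 178. 255.]
```

View pics/w4.png

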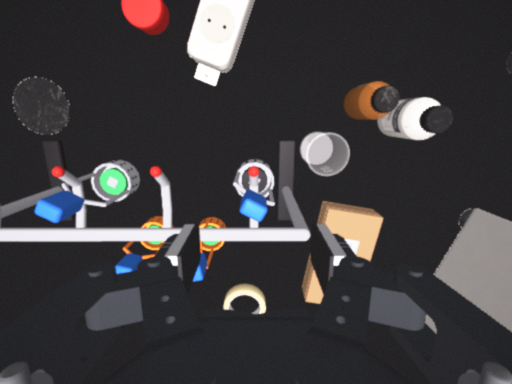

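```bash
cat >> h.py <<'E'
def tops(p,s,z,vmin=205,amin=60):
    hsv=cv2.cvtColor(p['pixels'],cv2.COLOR_BGR2HSV)
    m=cv2.inRange(hsv,(98,120,vmin),(125,255,255))
    n,l,st,ce=cv2.connectedComponentsWithStats(m);out=[]
    for i in range(1,n):
        if st[i,4]<amin: continue
        X=np.array([atz(p,(a[1],a[0]),z,s)[:2] for a in np.argwhere(l==i)],np.float32)
        r=cv2.minAreaRect(X);b=cv2.boxPoints(r);e=[b[1]-b[0],b[2]-b[1]];e=max(e,key=np.linalg.norm)
        out.append((ce[i],X.mean(0),np.array(r[0]),np.array(r[1]),np.degrees(np.arctan2(e[1],e[0]))%180))
    return out
E
python3 - <<'E'
from h import *
s=sense();p=capture('wrist')
for t in tops(p,s,196): print(*t)
E
```

```text
[254.2 207.8] [ 673.8 -251.3] [ 673.8 -251.4] [13.5 19.5] 173.50015
[ 50.9 209.5] [ 525.3 -310. ] [ 525.4 -310.1] [13.9 19.5] 172.83311
[123.5 268.4] [ 591.3 -340.1] [ 591.9 -340. ] [14.8  8.4] 21.114721
[198.9 272.6] [ 651.1 -321.2] [ 650.5 -320.5] [ 7.6 14.3] 108.292496
```

>>> drive_tool --commands "0 -0.02 0 0 0 -0.12 40;0 -0.03 0 0 0 -0.12 40;0 0 -0.1 0 0 -0.12 40;0 0 -0.1 0 0 -0.12 40;0 0 -0.1 0 0 -0.13 40;0 0 -0.2 0 0 0 40;0 0 -0.2 0 0 0 40;0 0 -0.12 0 0 0 40;0 0 -0.04 0 0 0 40;0 0 0 0 0 0 40;0 0 0 0 0 0 0;0 0 0 0 0 0 0;0 0 0 0 0 0 0;0 0 0 0 0 0 0" --force 40

```text
time_s: 15.65
eef_pos: [673.2, -253.5, 192.4]
ee_rot: [0.002, 0.746, 0.666, 0.001]
force: [1.0, -0.2, 6.3]
grip_width: 0.224
grip_force: 42.4
```

>>> drive_tool --commands "0 0 0.06 0 0 0 0;0 0 0.1 0 0 0 0;0 0 0.1 0 0 0 0;0 0 0.1 0 0 0 0;0 0 0 0 0 0 0;0 0 0 0 0 0 0"

```text
time_s: 16.15
eef_pos: [672.6, -253.3, 226.9]
ee_rot: [0.001, 0.746, 0.666, 0.0]
force: [0.1, -0.1, -2.1]
grip_width: 0.225
grip_force: 41.4
```

>>> drive_tool --commands "-0.03 0.08 0 0 0 0 0;-0.055 0.15 0 0 0 0 0;-0.055 0.15 0 0 0 0 0;-0.055 0.15 0 0 0 0 0;-0.055 0.15 0 0 0 0 0;-0.08 0.17 0.05 0 0 0 0;-0.15 0.2 0.05 0 0 0 0;-0.2 0.24 0 0 0 0 0;-0.2 0.24 0 0 0 0 0;-0.2 0.24 0 0 0 0 0;-0.2 0.24 0 0 0 0 0;-0.2 0.24 0 0 0 0 0;-0.2 0.24 0 0 0 0 0;-0.2 0.24 0 0 0 0 0;-0.18 0.22 0 0 0 0 0;-0.12 0.15 0 0 0 0 0;-0.06 0.1 0 0 0 0 0;0 0 0 0 0 0 0;0 0 0 0 0 0 0"

```text
time_s: 17.73
eef_pos: [448.8, 66.7, 236.1]
ee_rot: [0.0, 0.746, 0.666, 0.0]
force: [1.3, -0.3, -1.4]
grip_width: 0.22
grip_force: 41.4
```

Run:
```python
from h import *
s=sense();print(s['eef_pos']);p=capture('wrist');im=p['pixels'];cv2.imwrite('pics/w5.png',im)
for k in [(37,37),(37,-37),(-37,37),(-37,-37)]: print(proj(p,[451+k[0],57.5+k[1],4],s))
```

```text
[448.8  66.7 236.1]
[283.1 142.2]
[287.8 197.1]
[226.  148.7]
[233.6 203. ]
```

View pics/w5.png

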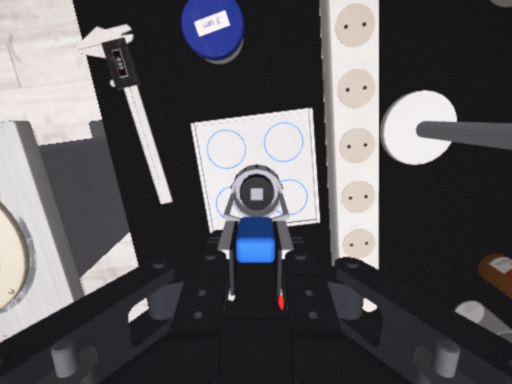

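>>> drive_tool --commands "0.02 0.12 0 0 0 0 0;0 0.12 -0.1 0 0 0 0;0 0 -0.25 0 0 0 0;0 0 -0.25 0 0 0 0;0 0 -0.2 0 0 0 0;0 0 -0.15 0 0 0 0;0 0 -0.08 0 0 0 0;0 0 -0.05 0 0 0 0;0 0 0 0 0 0 0;0 0 0 0 0 0 0;0 0 0 0 0 0 0"

```text
time_s: 18.7
eef_pos: [451.1, 90.6, 128.9]
ee_rot: [0.001, 0.746, 0.666, 0.001]
force: [0.0, -0.9, -1.6]
grip_width: 0.226
grip_force: 41.4
```

>>> drive_tool --commands "0 0 -0.03 0 0 0 0;0 0 -0.015 0 0 0 0;0 0 0 0 0 0 0;0 0 0 0 0 0 0"

```text
time_s: 19.03
eef_pos: [450.9, 90.8, 124.2]
ee_rot: [0.001, 0.746, 0.666, 0.001]
force: [0.2, -0.3, 4.8]
grip_width: 0.223
grip_force: 42.0
```

>>> drive_tool --commands "0 0 0 0 0 0 40;0 0 0 0 0 0 40;0 0 0 0 0 0 40;0 0 0.2 0 0 0 40;0 0 0.4 0 0 0 40;0 0 0.4 0 0 0 40;0 0 0.4 0 0 0 40;0.07 -0.36 0 0 0 0 40;0.07 -0.36 0 0 0 0 40;0.07 -0.36 0 0 0 0 40;0.07 -0.36 0 0 0 0 40;0.07 -0.36 0 0 0 0 40;0.07 -0.36 0 0 0 0 40;0.07 -0.36 0 0 0 0 40;0.07 -0.36 0 0 0 0 40;0.07 -0.36 0 0 0 0 40;0.07 -0.36 0 0 0 0 40;0.06 -0.36 0 0 0 0 40;0 0 0 0 0 0 40;0 0 0 0 0 0 40"

```text
time_s: 20.7
eef_pos: [526.1, -306.5, 262.5]
ee_rot: [-0.001, 0.747, 0.665, -0.0]
force: [0.0, 0.9, -0.7]
grip_width: 0.4
grip_force: 0.0
```

Run:
```python
from h import *
s=sense();q=s['ee_rot'];print(s['eef_pos'],np.degrees(2*np.arctan2(q[2],q[1])));p=capture('wrist');im=p['pixels'];cv2.imwrite('pics/w6.png',im)
for t in tops(p,s,196): print(*t)
```

```text
[ 526.1 -306.5  262.5] 83.36769030143753
[254.7 212.5] [ 525.3 -310.1] [ 525.1 -310.5] [12.5 18.5] 173.43185
[379.7 228.5] [ 617.1 -333.5] [ 617.  -333.6] [ 9.1 13.4] 121.187225
```

Aligned. Descend to z≈188 and grip.

>>> drive_tool --commands "-0.005 -0.035 -0.1 0 0 0 40;0 0 -0.2 0 0 0 40;0 0 -0.2 0 0 0 40;0 0 -0.15 0 0 0 40;0 0 -0.08 0 0 0 40;0 0 -0.02 0 0 0 40;0 0 0 0 0 0 40;0 0 0 0 0 0 40;0 0 0 0 0 0 0;0 0 0 0 0 0 0;0 0 0 0 0 0 0;0 0 0 0 0 0 0"

```text
time_s: 21.75
eef_pos: [526.0, -309.2, 189.6]
ee_rot: [0.001, 0.746, 0.666, -0.0]
force: [-3.2, -0.7, 5.8]
grip_width: 0.222
grip_force: 42.7
```

>>> drive_tool --commands "0 0 0.06 0 0 0 0;0 0 0.1 0 0 0 0;0 0 0.1 0 0 0 0;0 0 0.1 0 0 0 0;0 0 0 0 0 0 0;0 0 0 0 0 0 0;-0.03 0.08 0 0 0 0 0;-0.055 0.15 0 0 0 0 0;-0.055 0.15 0 0 0 0 0;-0.055 0.15 0 0 0 0 0;-0.055 0.15 0 0 0 0 0;-0.03 0.1 0.05 0 0 0 0;0 0 0 0 0 0 0"

```text
time_s: 22.83
eef_pos: [497.7, -228.9, 230.5]
ee_rot: [0.0, 0.746, 0.666, 0.0]
force: [0.1, 0.0, 0.8]
grip_width: 0.224
grip_force: 41.8
```

>>> drive_tool --commands "-0.03 0.15 0.05 0 0 0 0;-0.05 0.28 0 0 0 0 0;-0.05 0.28 0 0 0 0 0;-0.05 0.28 0 0 0 0 0;-0.05 0.28 0 0 0 0 0;-0.05 0.28 0 0 0 0 0;-0.05 0.28 0 0 0 0 0;-0.05 0.28 0 0 0 0 0;-0.05 0.24 0 0 0 0 0;-0.037 0.12 0 0 0 0 0;0 0.06 0 0 0 0 0;0 0 -0.2 0 0 0 0;0 0 -0.3 0 0 0 0;0 0 -0.25 0 0 0 0;0 0 -0.2 0 0 0 0;0 0 -0.1 0 0 0 0;0 0 -0.04 0 0 0 0;0 0 0 0 0 0 0;0 0 0 0 0 0 0"

```text
time_s: 24.42
eef_pos: [451.8, 21.8, 126.2]
ee_rot: [0.0, 0.746, 0.666, 0.0]
force: [0.3, -0.2, -1.7]
grip_width: 0.222
grip_force: 41.7
```

>>> drive_tool --commands "0 0 -0.03 0 0 0 0;0 0 -0.02 0 0 0 0;0 0 0 0 0 0 0;0 0 0 0 0 0 0"

```text
time_s: 24.75
eef_pos: [451.7, 22.2, 121.3]
ee_rot: [0.001, 0.746, 0.666, 0.0]
force: [-0.8, -0.3, 4.7]
grip_width: 0.221
grip_force: 42.4
```

>>> drive_tool --commands "0 0 0 0 0 0 40;0 0 0 0 0 0 40;0 0 0 0 0 0 40;0 0 0.2 0 0 0 40;0 0 0.4 0 0 0 40;0 0 0.4 0 0 0 40;0 0 0.4 0 0 0 40;0 0 0.4 0 0 0 50;0 0 0.4 0 0 0 50;0.2 0.2 0 0 0 0 50;0.2 0.2 0 0 0 0 50;0.2 0.2 0 0 0 0 50;0.3 0.3 0 0 0 0 50;0 0 0 0 0 0 50;0 0 0 0 0 0 50"

```text
time_s: 26.0
eef_pos: [541.2, 112.8, 339.2]
ee_rot: [-0.001, 0.745, 0.667, -0.001]
force: [-0.0, -0.9, -0.6]
grip_width: 0.499
grip_force: 0.0
```

Run:
```python
from h import *
s=sense();print(s['eef_pos']);p=capture('wrist');d=capture('side')
cv2.imwrite('pics/w7.png',np.hstack([p['pixels'][:,:400],d['pixels'][130:330,180:380].repeat(2,0).repeat(2,1)[:384]]))
print([ (b['position'],atz(p,b['position'],252,s)) for b in boxes_of(p,'handle')])
for t in tops(p,s,127): print(*t)
```

```text
[541.2 112.8 339.2]
[([367.2, 57.7], array([631.6, 208.5, 252. ]))]
[188.2 192.6] [452.7  92.8] [452.5  93. ] [11.9 17.9] 173.68314
```

View pics/w7.png

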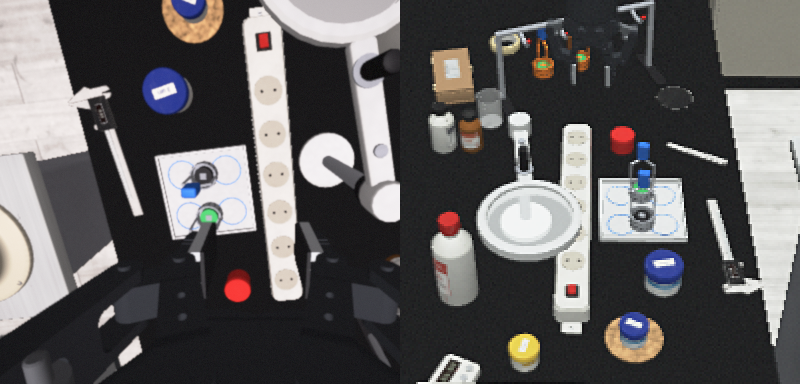

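>>> drive_tool --commands "0.2 0.17 0 0 0 0 50;0.3 0.25 0 0 0 0 50;0.3 0.25 0 0 0 0 50;0.243 0.202 0 0 0 0 50;0 0 0 0 0 0 50;0 0 -0.25 0 0 0 50;0 0 -0.3 0 0 0 50;0 0 -0.2 0 0 0 50;0 0 -0.08 0 0 0 50;0 0 0 0 0 0 50;0 0 0 0 0 0 0;0 0 0 0 0 0 0;0 0 0 0 0 0 0;0 0 0 0 0 0 0;0 0 0 0 0 0 0" --force 20

```text
time_s: 27.4
eef_pos: [645.5, 199.0, 260.1]
ee_rot: [0.001, 0.746, 0.666, 0.002]
force: [-0.5, 0.2, 6.6]
grip_width: 0.178
grip_force: 21.8
```

>>> drive_tool --commands "-0.109 -0.017 0 0 0 0.1 0;-0.107 -0.027 0 0 0 0.1 0;-0.103 -0.038 0 0 0 0.1 0;-0.099 -0.048 0 0 0 0.1 0;-0.094 -0.058 0 0 0 0.1 0;-0.088 -0.067 0 0 0 0.1 0;-0.08 -0.075 0 0 0 0.1 0;-0.073 -0.083 0 0 0 0.1 0;-0.064 -0.09 0 0 0 0.1 0;-0.055 -0.095 0 0 0 0.1 0;-0.045 -0.1 0 0 0 0.1 0;-0.035 -0.104 0 0 0 0.1 0;-0.024 -0.107 0 0 0 0.1 0;-0.013 -0.109 0 0 0 0.1 0;-0.002 -0.11 0 0 0 0.1 0;0.009 -0.11 0 0 0 0.1 0;0.003 -0.022 0 0 0 0 0;0 0 0 0 0 0 0;0 0 0 0 0 0 0;0 0 0 0 0 0 0"

```text
time_s: 29.07
eef_pos: [548.2, 72.6, 259.9]
ee_rot: [0.003, 0.212, 0.977, 0.0]
force: [0.8, -0.4, 7.1]
grip_width: 0.175
grip_force: 21.9
```

>>> drive_tool --commands "0 0 0 0 0 0 20;0 0 0 0 0 0 25;0 0 0 0 0 0 40;0 0 0 0 0 0 50;0 0 0.2 0 0 0 50;0 0 0.3 0 0 0 50;0 0 0.4 0 0 0 50;0 0 0.4 0 0 0 50;-0.2 -0.3 0 0 0 0 50;-0.2 -0.35 0 0 0 0 50;-0.2 -0.35 0 0 0 0 50;-0.2 -0.35 0 0 0 0 50;-0.2 -0.35 0 0 0 0 50;0 -0.35 0 0 0 0 50;0 -0.35 0 0 0 0 50;0 -0.35 0 0 0 0 50;0 -0.3 0 0 0 0 50;0 0 0 0 0 0 50;0 0 0 0 0 0 50"

```text
time_s: 30.65
eef_pos: [446.9, -233.1, 387.0]
ee_rot: [-0.001, 0.213, 0.977, 0.0]
force: [0.3, -0.2, 0.0]
grip_width: 0.501
grip_force: 0.0
```

Run:
```python
from h import *
s=sense();print(s['eef_pos']);p=capture('scene');d=capture('side')
cv2.imwrite('pics/f8.png',np.hstack([x[130:300,180:370].repeat(2,0).repeat(2,1) for x in (p['pixels'],d['pixels'])]))
L=np.array([451,57.5]);J=np.array([472.2,338.7])
def ring(q,c,r,z): return np.mean([proj(q,[c[0]+r*np.cos(a),c[1]+r*np.sin(a),z]) for a in np.linspace(0,6.283,24,endpoint=False)],0)
for q in (p,d):
    print('lens exp',ring(q,L,75,231),'lens30mm off',ring(q,L+[0,20],75,231),'jar top exp',ring(q,J,23,40),'coaster',ring(q,J,45,4))
    for k in ('lens','jar','coaster'): print(k,[(b['position'],round(b['confidence'],2)) for b in boxes_of(q,k)[:4]])
```

```text
[ 446.9 -233.1  387. ]
lens exp [212.7 183.6] lens30mm off [209.8 179.4] jar top exp [189.2 166.4] coaster [190.4 173. ]
lens [([215.5, 192.8], 0.61)]
jar [([189.1, 194.9], 0.57), ([189.7, 173.5], 0.47), ([253.3, 261.9], 0.45)]
coaster [([185.9, 176.0], 0.56)]
lens exp [302.7 185.1] lens30mm off [303. 189.] jar top exp [297.  291.5] coaster [296.6 299.1]
lens [([295.5, 188.6], 0.58), ([299.6, 234.2], 0.22)]
jar [([310.8, 264.3], 0.9), ([290.7, 202.8], 0.49), ([293.2, 295.9], 0.48)]
coaster [([299.8, 303.4], 0.88)]
```

View pics/f8.png

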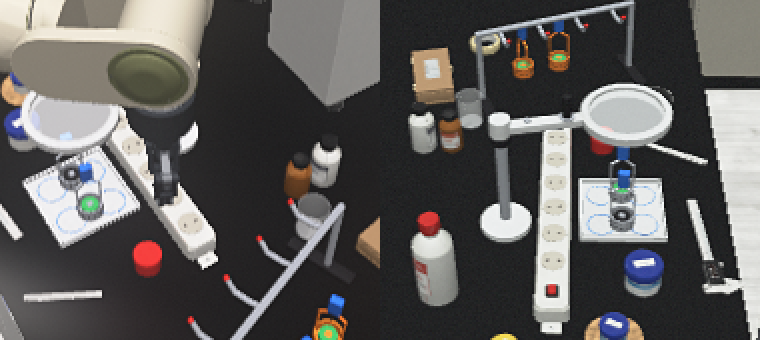

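```bash
python3 -c "
from rig import *
print(finish_job())"
```

```text
the job is handed in; nothing more can be done
None
```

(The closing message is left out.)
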